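# Lid on the steamer, steam valve to its stop and a quarter turn back

### The arm

A 7-joint arm with a two-finger parallel gripper is mounted at the origin on the work surface. World frame = base frame: x ahead of the robot, y to its left, z up, the work surface at z = 0. Lengths are in mm, angles in rad, forces in N, time in s.
With the tool pointing down it reaches from about 350 to 775 mm from the base axis. Payload 3.1 kg.
Tool frame: the origin (TCP) lies between the finger pads; the fingertips stand bot.tips_ahead ahead of it and the grasp point (between the pads) lies 11 mm behind it (bot.tips_ahead is the distance from the TCP to the fingertips, in mm); z points along the fingers, x is the direction in which the jaws open and shut, and the axes are right-handed (so a half turn about z gives the same grasp; the last joint's range is limited). The gripper opens to 85 mm and grips with 20 to 120 N. Pads are 22 mm wide; open, the fingers measure 114 mm over their backs; the gripper's body (76 mm by 85 mm) begins 54 mm behind the grasp point. The pads swing forward as they close: fully open they stand 13 mm farther back than shut.
Start: joints at [-1.279, 0.311, 0.014, 1.512, -0.004, 1.319, -0.027], TCP at [180.173, 519.668, 239.304] pointing down, gripper open.
Joint ranges: [-2.7, 2.7], [-0.3, 1.91], [-1.27, 1.3], [0.12, 2.57], [-1.44, 4.58], [0.2, 2.03], [-3.05, 3.05]. Speed limits (rad/s): [2.79, 2.79, 3.14, 3.14, 3.14, 3.14, 3.14].

### API

Orientations are given as a unit quaternion [w, x, y, z].
In Python, from rig import bot gives the robot as it stands. The module is installed in compiled form; this text tells all that it offers.
- The arm moves only by the tool drive_tool, never from a script. Its argument "moves" is a list of rows, each a list of 7 numbers: the opening, from -1 (shut) to 1 (fully open), then the shift along the tool's x, y, z in mm, then the turn, a rotation vector about the tool's x, y, z in degrees. A call has 1 to 8 rows; each row is the pose to reach, as a shift and turn from the pose commanded when the call began, along the tool's axes at that moment; what a row does not reach only later rows make up. A row lasts 1/8 s, in which the tool goes at most 62.5 mm and 10.7 degrees, less where a joint would pass 70% of its speed; a pose out of reach is approached as far as the arm can. A call with a gripper value outside its range is refused whole. The fingers move at their own pace and stop on an object; "grip_force" is the grip in N (left out, the last holds). Time passes only in rows, so rows that repeat a pose let the fingers close. It gives the time, the measured TCP pose, the force and the opening at its end, in the units of the state.
- bot.observe(): the state, without advancing time (a new reading comes with each control period).
- bot.read_camera(name): name is "side" or "top" or "wrist"; returns a dict with "frame" (420x560x3 uint8, blue, green, red), "z_map" (420x560 float32, mm along the optical axis (not along the pixel's ray), 0 where there is no reading), "vertical_fov" (degrees; the focal length in pixels is half the picture's height over the tangent of half this angle, whatever the lens; pixels are square), "cx", "cy" (the principal point, pixels), "T" (4x4, takes a point from camera to world coordinates); the wrist camera has in their place "tool_from_camera" (4x4, takes a point from camera to tool coordinates, whose origin is the TCP and whose axes are the tool frame's). Camera axes: x right, y down, z forward; pixel columns grow to the right and rows downward; lengths in mm; the calibration is good to about 2 mm. A picture is of the moment at which its call begins: read the wrist's pose just before it.
- bot.job_done(): hands the job in, once; it reports no verdict.
The state is a dict: "t": time; "q": joint angles; "qvel": joint speeds; "joint_efforts": joint torques, N m; "tool_pos": TCP position; "tool_rot": TCP orientation; "wrist_force": force on the tool from outside, world axes, zero at the start; "torque": the same for the moment, N m; "opening": opening from 0.0 (shut) to 1.0 (fully open).
Only numpy, scipy, OpenCV 4.12 (cv2) and the standard library are available. Lean on these libraries where they do the work, as an engineer would, in place of code of your own. Each camera call takes 0.05 s, during which the arm holds its last target. There are 200 camera calls.

### The job

Set the lid gently on the steamer pan so that it sits down level in the rim all round. Then open the steam valve beside it: turn the handwheel counter-clockwise (seen from above) all the way until you feel its stop, and then turn it back a quarter of a turn so that it cannot seize open. Leave the tin and the jar where they are.

Things in the scene. Friction and masses are not known exactly. Their poses are not given: they have to be found in the camera images.
- station: Fixed steaming unit: round stainless drum 220 mm across, 55 mm high, with the aluminium steamer pan clipped fast on top. Origin: centre of the drum's underside, on the bench; z up. Its +y runs along the steel inlet pipe (34 mm above the bench) to the brass globe valve (spindle 220 mm from the origin) and an elbow at 308 mm that goes down through the bench.
- steamer_rim (a point): Centre of the steamer pan's open mouth, level with its rim, 140 mm above the bench. The pan: round, 200 mm outside, 192 mm inside, 85 mm high, small cakes in leaf cups inside, black loop handles on the station's +x and -x sides reaching 132 mm from the middle and staying below the rim.
- wheel: Dark handwheel of the steam valve, level on an upright spindle: 62 mm outside diameter, rim 10 mm thick, five spokes. Origin: its middle on the spindle axis, 120 mm above the bench; z up, x along one spoke. Outside of the rim free all round. Turns about z: counter-clockwise from above opens. Starts 0.9 to 2.4 rad short of its full-open stop; nothing marks the stop.
- gland (a point): Top of the brass gland nut (21 mm across) under the handwheel, on the spindle axis, 103 mm above the bench. The gland gives the wheel a steady friction of about 0.15 N m; it stays where it is left. At the stop it is solid, and how it then lies differs each time. It runs slightly out of true: level at the stop, leaning 0.021 rad a quarter turn back, 0.030 at half a turn; too little to see.
- lid: Round aluminium lid, low dome (top 29 mm above the origin), black knob, 0.26 to 0.42 kg, 208 mm across the flange. Lies right way up on the bench. Origin: centre of its underside; z up. Its lowest 10 mm is a spigot 178 mm across that goes inside the pan's rim; the flange above rests on the rim, the origin then 10 mm below the rim.
- lid_knob (a point): Middle of the lid's knob: black, upright round knob 36 mm in diameter, 27 mm tall, on a 16 mm stem 17 mm long above the dome; this point is 59 mm above the lid's underside.
- tin: Bystander: round steel tin with lid, 88 mm across, 113 mm tall; origin under its centre. Stands beyond the steamer.
- jar: Bystander: small white jar with a steel lid, 60 mm across, 62 mm tall; origin under its centre. Stands between the steamer and the valve, beyond the pipe.

How it is judged:
By the outcome, as a careful person would: the job done as asked, in the order asked, and still so for the second after the job is handed in, with the robot touching nothing.
It also fails if it takes over 72 s, if anything falls off the work surface, if the arm or the gripper's body presses on something with over 40 N, if the wrist force passes 120 N, or if a joint passes its speed limit or range.

## Working session

There is one attempt and no reset: what is moved stays moved. The work goes in short steps, Python scripts to look and compute and a tool call to move; the robot and the scene stay as the last step left them, time stands still between calls to the robot, and variables do not carry over. Pictures are saved under pics/ and viewed, about 8 in all and at most 12, crops included, and the job is handed in when it is done.

Besides the shell and the picture viewer there is one more tool, called after "Request:" by a JSON object that holds its "api" and its "payload". drive_tool: Moves the arm, as the interface text tells. Its arguments: {"type":"object","properties":{"moves":{"type":"array","items":{"type":"array","items":{"type":"number"}}},"grip_force":{"type":"number"}},"required":["moves"]}

```bash
mkdir -p pics
cat > h.py <<'E'
import numpy as np, cv2
from rig import bot
from scipy.spatial.transform import Rotation as R
def pose(s):
    q=s["tool_rot"]; T=np.eye(4); T[:3,:3]=R.from_quat([q[1],q[2],q[3],q[0]]).as_matrix(); T[:3,3]=s["tool_pos"]; return T
def cam(n):
    s=bot.observe(); c=bot.read_camera(n)
    c["W"]=c["T"] if "T" in c else pose(s)@np.array(c["tool_from_camera"])
    c["f"]=210/np.tan(np.radians(c["vertical_fov"])/2); return c
def ray(c,u,v,z):
    d=c["W"][:3,:3]@np.array([(u-c["cx"])/c["f"],(v-c["cy"])/c["f"],1.]); o=c["W"][:3,3]
    return o+d*(z-o[2])/d[2]
def cloud(c):
    v,u=np.mgrid[0:420,0:560]; z=c["z_map"]
    p=np.stack([(u-c["cx"])/c["f"]*z,(v-c["cy"])/c["f"]*z,z],-1)
    return p@c["W"][:3,:3].T+c["W"][:3,3]
def st():
    s=bot.observe(); T=pose(s)
    print(round(s["t"],2),np.round(s["tool_pos"],1),"F",np.round(s["wrist_force"],1),"M",np.round(s["torque"],2),"op",round(s["opening"],3),"q",np.round(s["q"],2)); print(np.round(T[:3,:3],3).tolist()); return s
def totool(d): return np.round(pose(bot.observe())[:3,:3].T@np.array(d,float),1)
E
python3 - <<'E'
from h import *
print(bot.tips_ahead); st()
ims=[]
for n in ("side","top"):
    c=cam(n); ims.append(c["frame"]); print(n,c["vertical_fov"],np.round(c["W"],2).tolist(),(c["z_map"]>0).mean())
    np.savez(n,**{k:c[k] for k in ("frame","z_map","W","f","cx","cy")})
cv2.imwrite("pics/a.png",ims[0]);cv2.imwrite("pics/b.png",ims[1])
E
```

```text
8.0
0.0 [180.  519.  238.2] F [-0.6  0.   0.2] M [-0.05  0.03 -0.01] op 1.002 q [-1.28  0.31  0.01  1.51 -0.    1.32 -0.03]
[[0.328, 0.945, -0.001], [0.945, -0.328, -0.002], [-0.002, 0.0, -1.0]]
side 54.684636787460136 [[-1.0, -0.02, 0.02, 551.58], [-0.03, 0.67, -0.74, 599.32], [0.0, -0.74, -0.67, 720.88], [0.0, 0.0, 0.0, 1.0]] 0.9959396258503401
top 54.20082032741613 [[0.02, -1.0, 0.08, 494.38], [-1.0, -0.03, -0.04, -25.83], [0.04, -0.08, -1.0, 988.54], [0.0, 0.0, 0.0, 1.0]] 0.9960714285714286
```

View pics/a.png

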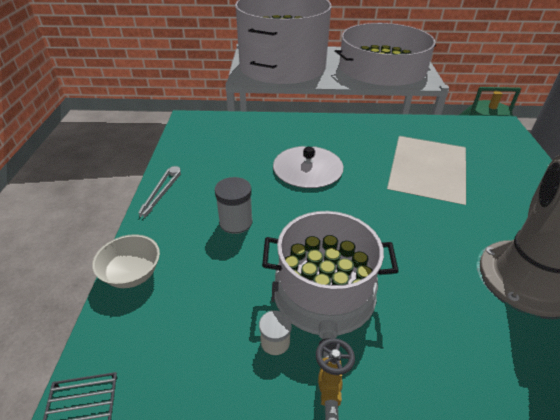

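View pics/b.png

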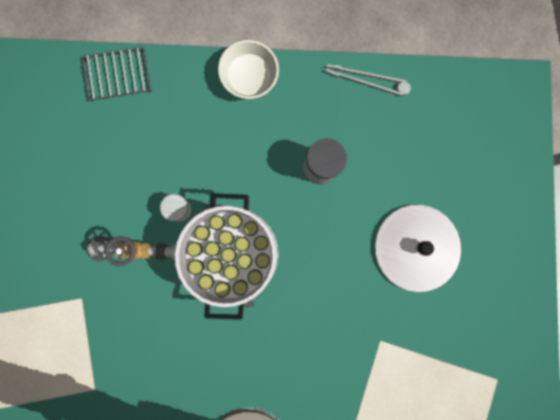

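The side view shows the lid with its knob at (309,152), the pan mouth near (330,250) and the wheel at (335,356). The top view shows the lid at (418,248) with knob (426,248), pan at (226,256), wheel at (120,250), jar at (175,208) and tin at (325,160).

Run:
```python
from h import *
def ld(n): d=np.load(n+".npz"); return {k:d[k] for k in d}
for n,k,pan,wh,lid in (("top",(426,248),(226,256),(120,250),(418,248)),("side",(309,152),(330,250),(335,356),(309,168))):
    c=ld(n);P=cloud(c);f=c["frame"];hsv=cv2.cvtColor(f,cv2.COLOR_BGR2HSV)
    def near(uv,r):
        v,u=np.mgrid[0:420,0:560]; return np.hypot(u-uv[0],v-uv[1])<r
    def fit(m,z,name):
        p=P[m]; 
        A=np.c_[2*p[:,:2],np.ones(len(p))]
        for _ in range(5):
            s=np.linalg.lstsq(A,(p[:,:2]**2).sum(1),rcond=None)[0]; r=np.sqrt(s[2]+s[0]**2+s[1]**2)
            e=abs(np.hypot(*(p[:,:2]-s[:2]).T)-r); g=e<max(4,np.percentile(e,85)); p=p[g];A=A[g]
        print(n,name,len(p),np.round(s[:2],1),"r",round(r,1),"z",np.round(np.median(p[:,2]),1))
    fit(near(pan,70)&(abs(P[...,2]-140)<5),140,"rim mid r~98")
    dark=(hsv[...,2]<95)
    m=near(k,12)&dark&(P[...,2]>45); print(n,"knob",m.sum(),np.round(P[m].mean(0),1),P[m][:,2].max(), "px",np.argwhere(m).mean(0)[::-1])
    cen=np.argwhere(m).mean(0)[::-1]; print("  ray z=66",np.round(ray(c,*cen,62),1))
    fit(near(wh,30)&(abs(P[...,2]-122)<8),120,"wheel r~26-31")
    m=near(lid,60)&(abs(P[...,2]-12)<6)&(hsv[...,1]<60); fit(m,12,"lid flange")
    for a,b,zz,nm in (((325,160),(233,190),113,"tin"),((175,208),(275,325),62,"jar")):
        uv=a if n=="top" else b
        m=near(uv,28)&(abs(P[...,2]-zz)<5); print(nm,m.sum(),np.round((P[m].min(0)+P[m].max(0))/2,1),np.round(np.ptp(P[m],axis=0),1))
```

```text
top rim mid r~98 1033 [461.6  53.5] r 98.7 z 139.5
top knob 172 [ 487.4 -386.9   74.3] 988.5435849893875 px [424.5872093  247.83139535]
  ray z=66 [ 487.2 -391.9   62. ]
top wheel r~26-31 322 [466.5 271.8] r 26.3 z 124.0
top lid flange 973 [ 486.  -393.9] r 94.7 z 14.3
tin 1242 [ 677.2 -155.5  113. ] [86.7 87.5  9.8]
jar 556 [564.4 180.7  61.7] [56.6 58.6  9. ]
side rim mid r~98 1050 [461.6  53.1] r 98.6 z 139.8
side knob 116 [ 487.2 -379.1   71. ] 720.883788213825 px [308.44827586 152.4137931 ]
  ray z=66 [ 486.3 -392.5   62. ]
side wheel r~26-31 528 [467.1 273.3] r 26.4 z 124.2
side lid flange 342 [ 484.8 -394.9] r 96.4 z 14.8
tin 703 [ 676.4 -158.   112.3] [86.2 88.6  8.6]
jar 737 [563.9 179.3  61.3] [58.  59.8  8.2]
```

Positions agree between the views: pan (461.6, 53.4), lid (487, -393), wheel (467, 272.5). Moving above the lid by way of a point over the pan.

Request:
{"api": "drive_tool", "payload": {"moves": [[1,-45,48,-2,0,0,0],[1,-90,98,-4,0,0,0],[1,-132,145,-6,0,0,0],[1,-174,193,-8,0,0,0],[1,-216,241,-10,0,0,0],[1,-258,289,-12,0,0,0],[1,-305,337,-12,0,0,0],[1,-350,387,-12,0,0,0]], "grip_force": 60}}

```text
t: 1.1
tool_pos: [421.0, 79.8, 251.2]
tool_rot: [-0.0, 0.815, 0.58, 0.0]
wrist_force: [2.0, 0.2, 0.6]
opening: 0.999
```

Run:
```python
from h import *
s=st(); print(totool(np.array([487,-393,200])-s["tool_pos"]))
```

```text
1.1 [421.   79.8 251.2] F [2.  0.2 0.6] M [ 0.1  -0.06 -0.06] op 0.999 q [-0.67  0.05  0.46  1.81 -0.02  1.29  1.04]
[[0.327, 0.945, 0.0], [0.945, -0.327, 0.001], [0.001, -0.0, -1.0]]
[-425.2  217.1   50.9]
```

Request:
{"api": "drive_tool", "payload": {"moves": [[1,-55,27,0,0,0,0],[1,-110,54,0,0,0,0],[1,-165,81,0,0,0,0],[1,-220,108,10,0,0,0],[1,-275,135,20,0,0,0],[1,-330,162,30,0,0,0],[1,-375,184,40,0,0,0],[1,-412,202,51,0,0,0]]}}

```text
t: 2.1
tool_pos: [476.1, -376.0, 199.2]
tool_rot: [-0.0, 0.815, 0.579, -0.0]
wrist_force: [0.9, -0.3, 0.6]
opening: 1.003
```

Request:
{"api": "drive_tool", "payload": {"moves": [[1,0,0,0,0,0,0],[1,0,0,0,0,0,0]]}}

```text
t: 2.35
tool_pos: [476.6, -372.8, 199.7]
tool_rot: [-0.001, 0.815, 0.58, 0.0]
wrist_force: [-0.2, 1.2, -0.2]
opening: 1.002
```

Run:
```python
from h import *
s=st(); c=cam("wrist"); cv2.imwrite("pics/c.png",c["frame"]); P=cloud(c)
m=(P[...,2]>60)&(P[...,2]<78)&(np.hypot(P[...,0]-487,P[...,1]+393)<40)
print(m.sum(),np.round((P[m].min(0)+P[m].max(0))/2,1),np.ptp(P[m],axis=0))
```

```text
2.35 [ 476.6 -372.8  199.7] F [-0.2  1.2 -0.2] M [-0.   -0.01 -0.01] op 1.002 q [ 0.15  0.53  0.75  1.43 -0.36  1.32  2.16]
[[0.327, 0.945, -0.001], [0.945, -0.327, 0.002], [0.001, -0.001, -1.0]]
1074 [ 485.7 -396.8   66.4] [34.84431901 34.90773246 12.80670099]
```

View pics/c.png

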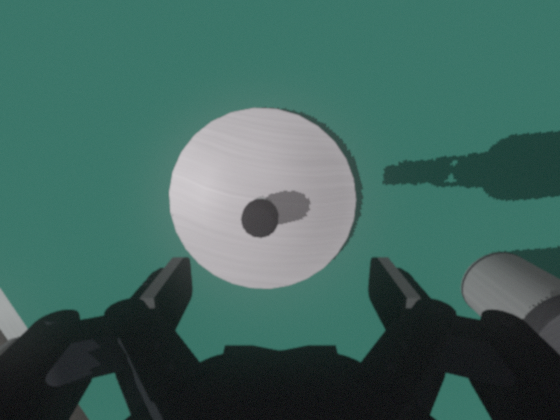

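The wrist view shows the knob at (260,218), between the open fingers but offset. I'm correcting by (-17, 16) mm and descending.

Request:
{"api": "drive_tool", "payload": {"moves": [[1,-17,16,30,0,0,0],[1,-17,16,60,0,0,0],[1,-17,16,90,0,0,0],[1,-17,16,115,0,0,0],[1,-17,16,135,0,0,0],[1,-17,16,148,0,0,0],[1,-17,16,153,0,0,0],[1,-17,16,153,0,0,0]]}}

```text
t: 3.4
tool_pos: [486.4, -395.3, 47.6]
tool_rot: [0.0, 0.815, 0.58, 0.0]
wrist_force: [1.1, 0.0, -0.1]
opening: 1.001
```

Run:
```python
from h import *
s=st()
```

```text
3.4 [ 486.4 -395.3   47.6] F [ 1.1  0.  -0.1] M [-0.01 -0.   -0.02] op 1.001 q [ 0.23  0.71  0.67  1.55 -0.48  1.06  2.26]
[[0.327, 0.945, 0.0], [0.945, -0.327, -0.0], [-0.0, 0.001, -1.0]]
```

Request:
{"api": "drive_tool", "payload": {"moves": [[-1,0,0,0,0,0,0],[-1,0,0,0,0,0,0],[-1,0,0,0,0,0,0],[-1,0,0,0,0,0,0],[-1,0,0,0,0,0,0],[-1,0,0,0,0,0,0],[-1,0,0,0,0,0,0],[-1,0,0,0,0,0,0]], "grip_force": 70}}

```text
t: 4.4
tool_pos: [486.4, -396.0, 48.1]
tool_rot: [0.001, 0.815, 0.58, 0.0]
wrist_force: [-0.5, 0.0, 4.3]
opening: 0.403
```

Request:
{"api": "drive_tool", "payload": {"moves": [[-1,0,0,-10,0,0,0],[-1,0,0,-25,0,0,0],[-1,0,0,-50,0,0,0],[-1,0,0,-80,0,0,0],[-1,0,0,-115,0,0,0],[-1,0,0,-145,0,0,0],[-1,0,0,-160,0,0,0],[-1,0,0,-160,0,0,0]]}}

```text
t: 5.4
tool_pos: [486.4, -395.5, 208.2]
tool_rot: [0.001, 0.815, 0.58, 0.0]
wrist_force: [0.4, 0.3, -3.2]
opening: 0.401
```

Run:
```python
from h import *
s=st()
print(totool(np.array([461.6,53.4,208])-s["tool_pos"]))
```

```text
5.4 [ 486.4 -395.5  208.2] F [ 0.4  0.3 -3.2] M [-0.04 -0.11  0.01] op 0.401 q [ 0.19  0.56  0.75  1.36 -0.38  1.36  2.18]
[[0.328, 0.945, 0.001], [0.945, -0.328, -0.001], [-0.0, 0.002, -1.0]]
[ 4.160e+02 -1.704e+02 -3.000e-01]
```

Request:
{"api": "drive_tool", "payload": {"moves": [[-1,20,-8,-5,0,0,0],[-1,60,-25,-10,0,0,0],[-1,110,-45,-10,0,0,0],[-1,160,-66,-10,0,0,0],[-1,210,-86,-10,0,0,0],[-1,260,-106,-10,0,0,0],[-1,310,-127,-10,0,0,0],[-1,350,-143,-10,0,0,0]]}}

```text
t: 6.4
tool_pos: [463.9, -14.6, 215.7]
tool_rot: [-0.001, 0.814, 0.581, -0.001]
wrist_force: [0.4, 0.5, -3.1]
opening: 0.401
```

Request:
{"api": "drive_tool", "payload": {"moves": [[-1,30,-12,2,0,0,0],[-1,50,-20,6,0,0,0],[-1,61,-25,9,0,0,0],[-1,65,-27,10,0,0,0],[-1,65,-27,10,0,0,0],[-1,65,-27,10,0,0,0]]}}

```text
t: 7.15
tool_pos: [461.6, 51.4, 207.4]
tool_rot: [0.0, 0.815, 0.579, 0.0]
wrist_force: [-0.9, 0.2, -2.9]
opening: 0.402
```

Run:
```python
from h import *
s=st(); print(totool(np.array([461.6,53.4,208])-s["tool_pos"]))
for n in ("side","top"):
    c=cam(n); cv2.imwrite("pics/d_%s.png"%n,c["frame"]); P=cloud(c)
    hsv=cv2.cvtColor(c["frame"],cv2.COLOR_BGR2HSV)
    m=(abs(P[...,2]-173)<5)&(np.hypot(P[...,0]-461,P[...,1]-53)<115)&(np.hypot(P[...,0]-461,P[...,1]-53)>80)&(hsv[...,2]>90)
    p=P[m]; A=np.c_[p[:,:2],np.ones(len(p))]
    print(n,len(p),"plane",np.linalg.lstsq(A,p[:,2],rcond=None)[0].round(4),"range",p.min(0).round(1),p.max(0).round(1))
```

```text
7.15 [461.6  51.4 207.4] F [-0.9  0.2 -2.9] M [-0.03 -0.01 -0.03] op 0.402 q [-0.71  0.17  0.65  1.8  -0.11  1.2   1.21]
[[0.33, 0.944, 0.0], [0.944, -0.33, -0.0], [-0.0, 0.0, -1.0]]
[ 1.9 -0.7 -0.6]
side 2387 plane [-1.000000e-03 -3.000000e-03  1.754987e+02] range [358.  -49.3 168.3] [563.5 154.6 178. ]
top 2098 plane [-8.000000e-04  3.100000e-03  1.746682e+02] range [360.4 -49.9 168.6] [563.9 144.6 178. ]
```

View pics/d_side.png

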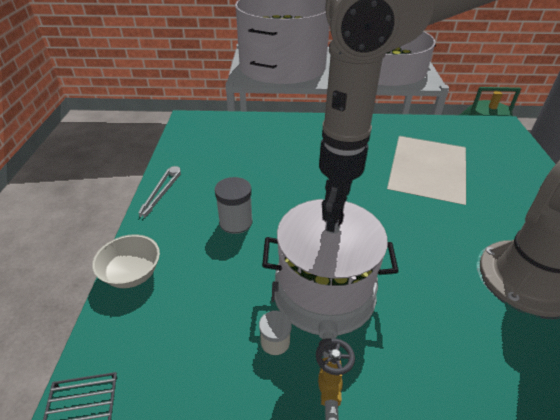

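The side view shows the lid level above the pan, flange centred at about (461, 52.5), within 1 mm of the rim centre. I'm lowering it 27 mm slowly.

Request:
{"api": "drive_tool", "payload": {"moves": [[-1,1,-0.5,6,0,0,0],[-1,1,-0.5,11,0,0,0],[-1,1,-0.5,15,0,0,0],[-1,1,-0.5,19,0,0,0],[-1,1,-0.5,22,0,0,0],[-1,1,-0.5,24,0,0,0],[-1,1,-0.5,25.5,0,0,0],[-1,1,-0.5,27,0,0,0]]}}

```text
t: 8.25
tool_pos: [461.4, 53.8, 180.3]
tool_rot: [0.0, 0.815, 0.58, 0.0]
wrist_force: [-0.4, 0.4, -2.3]
opening: 0.399
```

Request:
{"api": "drive_tool", "payload": {"moves": [[-1,0,0,0.6,0,0,0],[-1,0,0,1.2,0,0,0],[-1,0,0,1.6,0,0,0],[-1,0,0,2,0,0,0]]}}

```text
t: 8.75
tool_pos: [461.3, 53.7, 178.3]
tool_rot: [0.0, 0.815, 0.58, 0.0]
wrist_force: [-0.8, 0.3, -3.2]
opening: 0.401
```

Run:
```python
from h import *
st()
```

```text
8.75 [461.3  53.7 178.3] F [-0.8  0.3 -3.2] M [ 0.03 -0.06  0.03] op 0.401 q [-0.7   0.2   0.64  1.85 -0.13  1.13  1.22]
[[0.328, 0.945, 0.0], [0.945, -0.328, 0.0], [0.0, 0.0, -1.0]]
```

No contact yet; continuing in small steps.

Request:
{"api": "drive_tool", "payload": {"moves": [[-1,0,0,0.4,0,0,0],[-1,0,0,0.8,0,0,0],[-1,0,0,0.8,0,0,0]]}}

```text
t: 9.12
tool_pos: [461.3, 53.8, 178.1]
tool_rot: [-0.0, 0.815, 0.58, 0.0]
wrist_force: [-3.1, 0.3, 3.5]
opening: 0.401
```

Request:
{"api": "drive_tool", "payload": {"moves": [[-1,0,0,0.4,0,0,0],[-1,0,0,0.8,0,0,0],[-1,0,0,0.8,0,0,0]]}}

```text
t: 9.5
tool_pos: [461.3, 53.8, 178.0]
tool_rot: [-0.0, 0.815, 0.58, 0.0]
wrist_force: [-3.9, 0.8, 9.1]
opening: 0.404
```

Contact at exactly the expected height. Releasing and rising.

Request:
{"api": "drive_tool", "payload": {"moves": [[-0.1,0,0,-0.8,0,0,0],[0.1,0,0,-0.8,0,0,0],[0.4,0,0,-0.8,0,0,0],[0.8,0,0,-0.8,0,0,0],[1,0,0,-0.8,0,0,0],[1,0,0,-0.8,0,0,0]]}}

```text
t: 10.25
tool_pos: [461.3, 53.7, 177.4]
tool_rot: [0.0, 0.815, 0.58, 0.0]
wrist_force: [0.5, -0.9, -0.7]
opening: 1.002
```

Request:
{"api": "drive_tool", "payload": {"moves": [[1,0,0,-10,0,0,0],[1,0,0,-30,0,0,0],[1,0,0,-60,0,0,0],[1,20,0,-80,0,0,0],[1,70,0,-85,0,0,-10],[1,120,0,-85,0,0,-20],[1,140,-10,-85,0,0,-20],[1,140,-10,-85,0,0,-20]]}}

```text
t: 11.25
tool_pos: [497.3, 191.7, 262.6]
tool_rot: [-0.0, 0.7, 0.714, 0.0]
wrist_force: [-0.0, -0.8, 0.2]
opening: 0.999
```

Run:
```python
from h import *
s=st(); 
for n in ("side","top","wrist"):
    c=cam(n); cv2.imwrite("pics/e_%s.png"%n,c["frame"]); P=cloud(c)
    hsv=cv2.cvtColor(c["frame"],cv2.COLOR_BGR2HSV)
    d=np.hypot(P[...,0]-461.6,P[...,1]-53.5)
    m=(abs(P[...,2]-144)<7)&(d<108)&(d>80)&(hsv[...,2]>90)
    p=P[m]
    if len(p)<50: continue
    A=np.c_[p[:,:2]-[461.6,53.5],np.ones(len(p))]
    print(n,len(p),"plane",np.linalg.lstsq(A,p[:,2],rcond=None)[0].round(4),"range",p.min(0).round(1),p.max(0).round(1))
    m=(abs(P[...,2]-120)<10)&(np.hypot(P[...,0]-467,P[...,1]-272.5)<36); p=P[m]
    if len(p): print(" wheel",len(p),((p.min(0)+p.max(0))/2).round(1),np.ptp(p,axis=0).round(1))
```

```text
11.25 [497.3 191.7 262.6] F [-0.  -0.8  0.2] M [0.02 0.01 0.01] op 0.999 q [-0.81  0.28  0.53  1.53 -0.14  1.37  1.32]
[[-0.02, 1.0, -0.0], [1.0, 0.02, 0.0], [0.0, -0.0, -1.0]]
side 2432 plane [-1.800000e-03 -4.400000e-03  1.458705e+02] range [357.  -44.3 137.2] [563.3 157.7 151. ]
 wheel 846 [466.7 272.3 122.8] [60.3 59.5 14.3]
top 3199 plane [-1.000000e-03  3.400000e-03  1.452957e+02] range [358.8 -48.7 138.3] [564.5 158.4 151. ]
 wheel 106 [450.4 267.1 122.7] [29.6 47.8  9.9]
wrist 17695 plane [ 3.000000e-04 -9.000000e-04  1.447299e+02] range [358.1 -50.3 138.9] [564.6 156.7 149.7]
 wheel 2645 [467.3 271.  121.4] [61.4 61.8 17. ]
```

View pics/e_side.png

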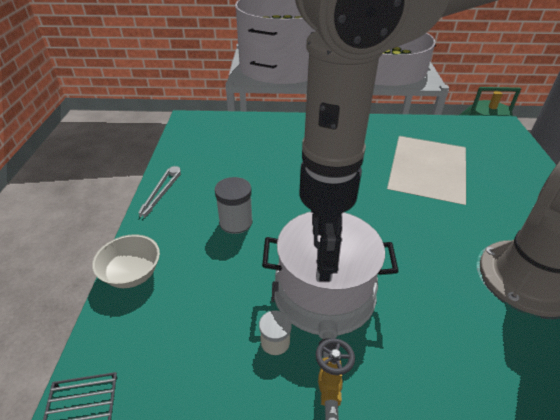

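The side view shows the lid fully down with no gap. Plane fits give a tilt of at most 0.4 %, differing in sign by camera, so it is level. Next I go above the wheel and turn the tool clockwise to make room.

Request:
{"api": "drive_tool", "payload": {"moves": [[1,20,-7,0,0,0,10],[1,45,-16,0,0,0,20],[1,70,-25,10,0,0,30],[1,80,-29,30,0,0,40],[1,80,-29,50,0,0,50],[1,80,-29,62,0,0,60],[1,80,-29,62,0,0,60],[1,80,-29,62,0,0,60]]}}

```text
t: 12.4
tool_pos: [468.2, 268.0, 201.4]
tool_rot: [-0.0, 0.964, 0.267, 0.001]
wrist_force: [1.4, 0.6, -0.0]
opening: 1.001
```

```bash
cat > spoke.py <<'E'
from h import *
s=st(); c=cam("wrist")
import sys; cv2.imwrite("pics/%s.png"%sys.argv[1],c["frame"]); P=cloud(c)
np.savez(sys.argv[1],**{k:c[k] for k in ("frame","z_map","W","f","cx","cy")})
m=(abs(P[...,2]-120)<10)&(np.hypot(P[...,0]-467,P[...,1]-272.5)<36); p=P[m]
ce=(p.min(0)+p.max(0))/2; print("wheel",len(p),ce.round(1),np.ptp(p,axis=0).round(1)); 
q=P-ce; r=np.hypot(q[...,0],q[...,1]); a=np.arctan2(q[...,1],q[...,0])
m=(r>13)&(r<21)&(abs(P[...,2]-120)<10); print("spoke px",m.sum(),"phase deg mod72",np.degrees(np.angle(np.exp(5j*a[m]).mean())/5).round(1),"coh",abs(np.exp(5j*a[m]).mean()).round(2))
print(totool(ce-s["tool_pos"]))
E
python3 spoke.py w1
```

```text
12.4 [468.2 268.  201.4] F [ 1.4  0.6 -0. ] M [0.02 0.01 0.02] op 1.001 q [-1.05  0.36  0.66  1.62 -0.23  1.24  0.19]
[[0.858, 0.514, 0.001], [0.514, -0.858, 0.001], [0.001, 0.0, -1.0]]
wheel 3794 [467.  272.  122.2] [61.2 61.1 15.7]
spoke px 416 phase deg mod72 35.3 coh 0.86
[ 0.8 -4.1 79.2]
```

View pics/w1.png

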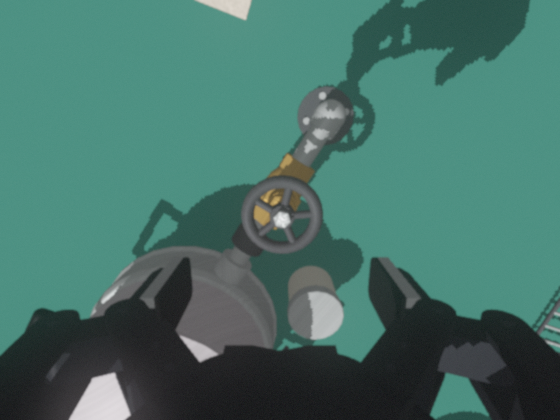

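The wrist view shows the wheel at (282,214) with five clear spokes (phase 35.3° mod 72°). Descending to grip the rim.

Request:
{"api": "drive_tool", "payload": {"moves": [[1,0.7,-4.2,20,0,0,0],[1,0.7,-4.2,40,0,0,0],[1,0.7,-4.2,60,0,0,0],[1,0.7,-4.2,77,0,0,0],[1,0.7,-4.2,88,0,0,0],[1,0.7,-4.2,92,0,0,0],[1,0.7,-4.2,92,0,0,0]]}}

```text
t: 13.32
tool_pos: [466.1, 272.9, 108.7]
tool_rot: [-0.0, 0.964, 0.266, 0.0]
wrist_force: [-0.7, -0.4, -0.3]
opening: 1.001
```

Request:
{"api": "drive_tool", "payload": {"moves": [[-1,0,0,0,0,0,0],[-1,0,0,0,0,0,0],[-1,0,0,0,0,0,0],[-1,0,0,0,0,0,0],[-1,0,0,0,0,0,0],[-1,0,0,0,0,0,0]], "grip_force": 50}}

```text
t: 14.08
tool_pos: [466.9, 273.3, 109.7]
tool_rot: [-0.0, 0.964, 0.266, 0.001]
wrist_force: [-0.4, -0.0, 6.0]
opening: 0.709
```

Run:
```python
from h import *
st()
```

```text
14.07 [466.9 273.3 109.7] F [-0.4 -0.   6. ] M [ 0.04 -0.08 -0.01] op 0.709 q [-1.02  0.45  0.62  1.74 -0.3   1.04  0.24]
[[0.858, 0.513, 0.002], [0.513, -0.858, 0.002], [0.003, -0.0, -1.0]]
```

Gripped (62 mm). First 48° counter-clockwise, which is short of the nearest possible stop.

Request:
{"api": "drive_tool", "payload": {"moves": [[-1,0,0,0,0,0,-6],[-1,0,0,0,0,0,-12],[-1,0,0,0,0,0,-18],[-1,0,0,0,0,0,-24],[-1,0,0,0,0,0,-30],[-1,0,0,0,0,0,-36],[-1,0,0,0,0,0,-42],[-1,0,0,0,0,0,-46]]}}

```text
t: 15.08
tool_pos: [465.8, 272.0, 109.7]
tool_rot: [-0.0, 0.783, 0.622, -0.0]
wrist_force: [-2.9, -3.1, 8.8]
opening: 0.707
```

```bash
cat > y.py <<'E'
from h import *
s=st(); T=pose(s); print("yaw",np.degrees(np.arctan2(T[1,0],T[0,0])).round(2))
E
python3 y.py
```

```text
15.07 [465.8 272.  109.7] F [-2.9 -3.1  8.8] M [-0.33  0.5  -0.11] op 0.707 q [-0.89  0.42  0.44  1.74 -0.2   1.03  0.96]
[[0.226, 0.974, -0.001], [0.974, -0.226, -0.0], [-0.0, -0.001, -1.0]]
yaw 76.93
```

Request:
{"api": "drive_tool", "payload": {"moves": [[-1,0,0,0,0,0,-2],[-1,0,0,0,0,0,-4],[-1,0,0,0,0,0,-6],[-1,0,0,0,0,0,-8],[-1,0,0,0,0,0,-10],[-1,0,0,0,0,0,-12],[-1,0,0,0,0,0,-14],[-1,0,0,0,0,0,-16]]}}

```text
t: 16.08
tool_pos: [465.8, 271.3, 109.7]
tool_rot: [0.0, 0.689, 0.724, -0.001]
wrist_force: [-4.1, -3.7, 8.9]
opening: 0.703
```

```bash
python3 y.py
```

```text
16.07 [465.8 271.3 109.7] F [-4.1 -3.7  8.9] M [-0.54  0.57 -0.23] op 0.703 q [-0.85  0.41  0.38  1.74 -0.17  1.03  1.21]
[[-0.05, 0.999, -0.001], [0.999, 0.05, -0.001], [-0.001, -0.001, -1.0]]
yaw 92.84
```

Request:
{"api": "drive_tool", "payload": {"moves": [[-1,0,0,0,0,0,-2],[-1,0,0,0,0,0,-4],[-1,0,0,0,0,0,-6],[-1,0,0,0,0,0,-8],[-1,0,0,0,0,0,-10],[-1,0,0,0,0,0,-12],[-1,0,0,0,0,0,-14],[-1,0,0,0,0,0,-16]]}}

```text
t: 17.08
tool_pos: [465.9, 270.7, 109.7]
tool_rot: [0.0, 0.582, 0.813, -0.001]
wrist_force: [-3.2, -3.5, 9.8]
opening: 0.708
```

```bash
python3 y.py
```

```text
17.07 [465.9 270.7 109.7] F [-3.2 -3.5  9.8] M [-0.78  0.57 -0.16] op 0.708 q [-0.8   0.41  0.32  1.74 -0.14  1.02  1.47]
[[-0.323, 0.947, -0.001], [0.947, 0.323, -0.002], [-0.002, -0.002, -1.0]]
yaw 108.82
```

Request:
{"api": "drive_tool", "payload": {"moves": [[-1,0,0,0,0,0,-2],[-1,0,0,0,0,0,-4],[-1,0,0,0,0,0,-6],[-1,0,0,0,0,0,-8],[-1,0,0,0,0,0,-10],[-1,0,0,0,0,0,-12],[-1,0,0,0,0,0,-14],[-1,0,0,0,0,0,-16]]}}

```text
t: 18.08
tool_pos: [466.2, 270.2, 109.7]
tool_rot: [0.0, 0.463, 0.886, -0.001]
wrist_force: [-3.6, -5.2, 10.6]
opening: 0.705
```

```bash
python3 y.py
```

```text
18.07 [466.2 270.2 109.7] F [-3.6 -5.2 10.6] M [-1.    0.44 -0.17] op 0.705 q [-0.76  0.4   0.26  1.73 -0.12  1.02  1.72]
[[-0.571, 0.821, -0.0], [0.821, 0.571, -0.003], [-0.002, -0.002, -1.0]]
yaw 124.81
```

Request:
{"api": "drive_tool", "payload": {"moves": [[-1,0,0,0,0,0,-2],[-1,0,0,0,0,0,-4],[-1,0,0,0,0,0,-6],[-1,0,0,0,0,0,-8],[-1,0,0,0,0,0,-10],[-1,0,0,0,0,0,-12],[-1,0,0,0,0,0,-14],[-1,0,0,0,0,0,-16]]}}

```text
t: 19.08
tool_pos: [466.6, 269.7, 109.7]
tool_rot: [0.001, 0.335, 0.942, -0.002]
wrist_force: [-2.8, -4.4, 8.5]
opening: 0.705
```

```bash
python3 y.py
```

```text
19.07 [466.6 269.7 109.7] F [-2.8 -4.4  8.5] M [-1.22  0.22 -0.17] op 0.705 q [-0.71  0.4   0.2   1.73 -0.09  1.02  1.98]
[[-0.775, 0.632, 0.0], [0.632, 0.775, -0.004], [-0.003, -0.003, -1.0]]
yaw 140.8
```

Request:
{"api": "drive_tool", "payload": {"moves": [[-1,0,0,0,0,0,-2],[-1,0,0,0,0,0,-4],[-1,0,0,0,0,0,-6],[-1,0,0,0,0,0,-8],[-1,0,0,0,0,0,-10],[-1,0,0,0,0,0,-12],[-1,0,0,0,0,0,-14],[-1,0,0,0,0,0,-16]]}}

```text
t: 20.08
tool_pos: [468.0, 271.5, 109.6]
tool_rot: [0.001, 0.205, 0.979, 0.001]
wrist_force: [3.2, 2.4, -0.5]
opening: 0.704
```

```bash
python3 y.py
```

```text
20.07 [468.  271.5 109.6] F [ 3.2  2.4 -0.5] M [ 0.36 -0.46 -1.51] op 0.704 q [-0.67  0.4   0.15  1.73 -0.07  1.02  2.23]
[[-0.916, 0.401, 0.003], [0.401, 0.916, 0.002], [-0.002, 0.003, -1.0]]
yaw 156.38
```

Mz jumped from -0.17 to -1.51 N m, so this is the stop. I release, look at the spokes from above, then re-grip for a clean quarter turn back.

Request:
{"api": "drive_tool", "payload": {"moves": [[0.6,0,0,0,0,0,0],[1,0,0,0,0,0,0],[1,0,0,0,0,0,0],[1,0,0,0,0,0,0],[1,0,0,-15,0,0,0],[1,0,0,-50,0,0,0],[1,0,0,-92,0,0,0],[1,0,0,-92,0,0,0]]}}

```text
t: 21.08
tool_pos: [468.7, 274.4, 205.7]
tool_rot: [0.004, 0.2, 0.98, 0.004]
wrist_force: [0.4, -0.1, 0.5]
opening: 1.002
```

Request:
{"api": "drive_tool", "payload": {"moves": [[1,0,0,0,0,0,0],[1,0,0,0,0,0,0]]}}

```text
t: 21.32
tool_pos: [465.1, 272.3, 199.4]
tool_rot: [-0.001, 0.2, 0.98, -0.001]
wrist_force: [-0.2, 0.3, -0.1]
opening: 0.999
```

```bash
python3 spoke.py w2; python3 y.py
```

```text
21.32 [465.1 272.3 199.4] F [-0.2  0.3 -0.1] M [-0.04 -0.03 -0.07] op 0.999 q [-0.68  0.32  0.15  1.61 -0.05  1.22  2.22]
[[-0.92, 0.393, -0.002], [0.393, 0.92, -0.001], [0.001, -0.002, -1.0]]
wheel 3824 [467.7 270.7 122.2] [61.3 61.1 15.5]
spoke px 424 phase deg mod72 11.1 coh 0.87
[-3.2 -0.3 77.1]
21.38 [465.1 272.3 199.3] F [ 0.8 -0.9 -0.4] M [ 0.02 -0.01  0.04] op 1.003 q [-0.68  0.32  0.15  1.61 -0.05  1.22  2.22]
[[-0.92, 0.393, -0.002], [0.393, 0.92, -0.002], [0.002, -0.002, -1.0]]
yaw 156.88
```

View pics/w2.png

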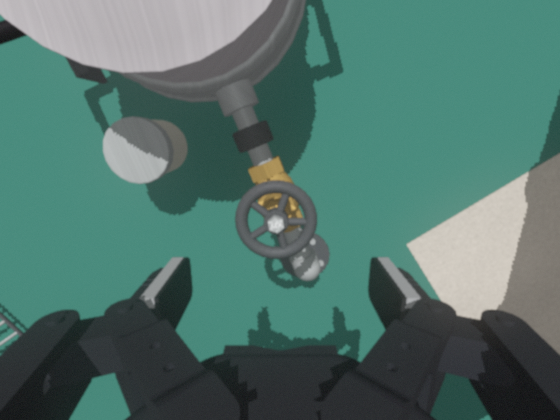

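The spokes went from 35.3° to 11.1° (mod 72), i.e. 119.8° (2.09 rad) to the stop. The tool turned 125.5°, so it slipped about 6° at the stop. Re-gripping.

Request:
{"api": "drive_tool", "payload": {"moves": [[1,-2.4,0,20,0,0,0],[1,-2.4,0,45,0,0,0],[1,-2.4,0,70,0,0,0],[1,-2.4,0,85,0,0,0],[1,-2.4,0,90,0,0,0],[1,-2.4,0,90,0,0,0],[1,-2.4,0,90,0,0,0]]}}

```text
t: 22.25
tool_pos: [468.8, 272.3, 111.4]
tool_rot: [0.001, 0.2, 0.98, 0.001]
wrist_force: [-0.2, 0.8, -0.2]
opening: 1.002
```

Request:
{"api": "drive_tool", "payload": {"moves": [[-1,0,0,0,0,0,0],[-1,0,0,0,0,0,0],[-1,0,0,0,0,0,0],[-1,0,0,0,0,0,0],[-1,0,0,0,0,0,0],[-1,0,0,0,0,0,0]], "grip_force": 50}}

```text
t: 23.0
tool_pos: [468.4, 272.2, 111.7]
tool_rot: [0.0, 0.2, 0.98, 0.001]
wrist_force: [-1.1, -0.6, 5.1]
opening: 0.705
```

```bash
python3 y.py
```

```text
23.0 [468.4 272.2 111.7] F [-1.1 -0.6  5.1] M [-0.09  0.44 -0.01] op 0.705 q [-0.67  0.4   0.15  1.72 -0.07  1.02  2.24]
[[-0.92, 0.393, 0.001], [0.393, 0.92, 0.001], [-0.0, 0.001, -1.0]]
yaw 156.88
```

Now back 90° clockwise (yaw 156.9° to 66.9°).

Request:
{"api": "drive_tool", "payload": {"moves": [[-1,0,0,0,0,0,6],[-1,0,0,0,0,0,12],[-1,0,0,0,0,0,18],[-1,0,0,0,0,0,24],[-1,0,0,0,0,0,30],[-1,0,0,0,0,0,36],[-1,0,0,0,0,0,42],[-1,0,0,0,0,0,48]]}}

```text
t: 24.0
tool_pos: [468.8, 271.8, 111.7]
tool_rot: [0.0, 0.583, 0.812, 0.001]
wrist_force: [-0.8, -1.8, 5.6]
opening: 0.704
```

Request:
{"api": "drive_tool", "payload": {"moves": [[-1,0,0,0,0,0,6],[-1,0,0,0,0,0,12],[-1,0,0,0,0,0,18],[-1,0,0,0,0,0,24],[-1,0,0,0,0,0,30],[-1,0,0,0,0,0,36],[-1,0,0,0,0,0,42],[-1,0,0,0,0,0,42]]}}

```text
t: 25.0
tool_pos: [468.8, 271.1, 111.7]
tool_rot: [0.0, 0.835, 0.55, 0.001]
wrist_force: [-2.4, -4.1, 6.1]
opening: 0.7
```

```bash
python3 y.py
```

```text
25.0 [468.8 271.1 111.7] F [-2.4 -4.1  6.1] M [ 0.3   0.05 -0.18] op 0.7 q [-0.92  0.43  0.48  1.73 -0.22  1.04  0.8 ]
[[0.395, 0.919, 0.001], [0.919, -0.395, 0.001], [0.001, 0.001, -1.0]]
yaw 66.72
```

Request:
{"api": "drive_tool", "payload": {"moves": [[0.6,0,0,0,0,0,0],[1,0,0,0,0,0,0],[1,0,0,0,0,0,0],[1,0,0,0,0,0,0],[1,0,0,-15,0,0,0],[1,0,0,-50,0,0,0],[1,0,0,-90,0,0,0],[1,0,0,-90,0,0,0]]}}

```text
t: 26.0
tool_pos: [471.0, 273.0, 205.3]
tool_rot: [0.0, 0.835, 0.551, 0.005]
wrist_force: [-0.2, -0.7, -0.4]
opening: 1.001
```

Request:
{"api": "drive_tool", "payload": {"moves": [[1,0,0,0,0,0,0],[1,0,0,0,0,0,0]]}}

```text
t: 26.25
tool_pos: [467.3, 271.6, 199.5]
tool_rot: [-0.0, 0.834, 0.551, -0.001]
wrist_force: [-0.4, -0.1, -0.5]
opening: 0.998
```

```bash
python3 spoke.py w3; python3 y.py
```

```text
26.25 [467.3 271.6 199.5] F [-0.4 -0.1 -0.5] M [-0.    0.05  0.01] op 0.998 q [-0.94  0.34  0.5   1.62 -0.17  1.23  0.76]
[[0.393, 0.92, -0.002], [0.92, -0.393, -0.001], [-0.002, -0.001, -1.0]]
wheel 3811 [467.  271.5 122. ] [61.4 61.3 15.8]
spoke px 413 phase deg mod72 -7.3 coh 0.86
[-0.  -0.1 77.4]
26.3 [467.4 271.5 199.4] F [ 0.1 -0.1 -0.6] M [-0.02 -0.03  0.05] op 1.002 q [-0.94  0.34  0.5   1.62 -0.17  1.23  0.76]
[[0.393, 0.92, -0.002], [0.92, -0.393, -0.001], [-0.002, -0.001, -1.0]]
yaw 66.88
```

View pics/w3.png

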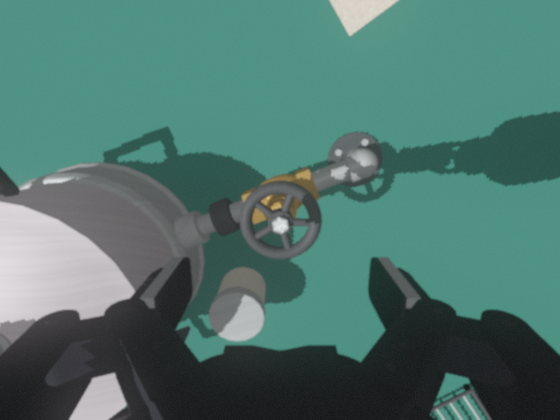

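Spoke phase is -7.3° against a target of -6.9°, so the wheel went back 90.4°. Final check of the lid and bystanders, then hand in.

Run:
```python
from h import *
for n in ("side","top"):
    c=cam(n);P=cloud(c);hsv=cv2.cvtColor(c["frame"],cv2.COLOR_BGR2HSV)
    d=np.hypot(P[...,0]-461.6,P[...,1]-53.5); m=(abs(P[...,2]-144)<7)&(d<108)&(d>80)&(hsv[...,2]>90); p=P[m]
    print(n,"lid",np.linalg.lstsq(np.c_[p[:,:2]-[461.6,53.5],np.ones(len(p))],p[:,2],rcond=None)[0].round(4))
    for x,y,z in ((677,-156.5,113),(564,180,62)):
        m=(np.hypot(P[...,0]-x,P[...,1]-y)<60)&(abs(P[...,2]-z)<5); print(m.sum(),((P[m].min(0)+P[m].max(0))/2).round(1) if m.any() else "")
print(np.round(bot.observe()["wrist_force"],1)); print(bot.job_done())
```

```text
side lid [-5.600000e-03 -3.900000e-03  1.460448e+02]
703 [ 676.7 -158.1  112.5]
733 [563.8 179.6  61.5]
top lid [-6.000000e-04  2.700000e-03  1.453282e+02]
1241 [ 676.8 -156.3  112.9]
555 [564.5 180.9  61.7]
[ 0.5 -0.9  0.6]
the job is handed in; nothing more can be done
None
```

The lid is seated level on the steamer pan, and the valve was opened to its stop and turned back a quarter turn. The job was handed in at about 26 s, with the gripper open and clear of everything.

- **Lid:** It touched down at the expected height with about 9 N of contact force. Plane fits from the side and top cameras at the end show a slope of at most 0.6 %. The two cameras disagree on its sign along y, so that part is camera error.
- **Valve:** I turned the wheel counter-clockwise until the torque about the spindle jumped from 0.17 to 1.51 N m. The spokes show 119.8° (2.09 rad) of wheel travel to the stop. The gripper turned about 6° further than that because it slipped there. I then re-gripped and turned back. The tool moved 90.2° and the spokes show 90.4°.
- **Bystanders:** The tin and jar measure within about 1 mm of where they started.
- **One reading that disagreed:** At the end of the turn back, the torque reading was -0.18 N m where I expected about +0.15. I put this down to sideways force from gripping slightly off centre, and the spoke measurement still confirms the quarter turn.

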